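Load nameplate blanks on the pad printer's rotary table

ROBOT

A 7-joint arm with a two-finger parallel gripper is mounted at the origin on the work surface. World frame = base frame: x ahead of the robot, y to its left, z up, the work surface at z = 0. Lengths are in m, angles in rad, forces in N, time in s.
With the tool pointing down it reaches from about 0.4 to 0.85 m from the base axis. Payload 10.4 kg.
Tool frame: the origin (TCP) lies between the finger pads; the fingertips stand ahead of it and the grasp point (between the pads) lies 5 mm behind it (manip.tip_extent is the z of the fingertips in the tool frame, in m); z points along the fingers, y is the line along which they close (so a half turn about z gives the same grasp; the last joint's range is limited). The gripper opens to 85 mm and grips with 20 to 120 N. Pads are 22 mm wide; open, the fingers measure 114 mm over their backs; the gripper's body (76 mm by 85 mm) begins 54 mm behind the grasp point. The pads swing forward as they close: fully open they stand 13 mm farther back than shut.
Start: joints at [-1.283, 0.332, -0.065, 1.46, 0.022, 1.35, -0.088], TCP at [0.191, 0.595, 0.245] pointing down, gripper open.
Joint ranges: [-2.6, 2.6], [-0.5, 2.12], [-1.47, 1.34], [0.16, 2.42], [-1.27, 4.41], [0.06, 2.06], [-2.6, 2.6]. Speed limits (rad/s): [2.22, 2.22, 2.79, 2.79, 3.14, 3.14, 3.14].

INTERFACE

Orientations are given as a unit quaternion [x, y, z, w].
In Python, from workcell import status, viewer, manip gives the robot as it stands.
- The arm moves only by the tool play_rows, never from a script. Its argument "plan" is one flat list of numbers, 7 for each row, row after row: the turn, a rotation vector about the tool's x, y, z in degrees, then the shift along the tool's x, y, z in m, then the opening, from 0 (shut) to 1 (fully open). In form: [ax, ay, az, dx, dy, dz, grip, ax, ay, az, dx, dy, dz, grip, ...]. A call has 1 to 20 rows; each row is the pose to reach, as a shift and turn from the pose commanded when the call began, along the tool's axes at that moment; what a row does not reach only later rows make up. A row lasts 1/8 s, in which the tool goes at most 62.5 mm and 10.7 degrees, less where a joint would pass 70% of its speed; a pose out of reach is approached as far as the arm can. A call with a gripper value outside its range is refused whole. The fingers move at their own pace and stop on an object; "squeeze" is the grip in N (left out, the last holds). Time passes only in rows, so rows that repeat a pose let the fingers close. It gives the time, the measured TCP pose, the force, the opening and the grip force at its end, in the units of the state.
- status.get_obs(): the state, without advancing time (a new reading comes with each control period).
- viewer.camera(name): name is "side" or "top"; returns the picture (400x640x3 uint8, red, green, blue); there is no depth.
- viewer.camera_model(name): a dict with "fx", "fy", "cx", "cy" (pixels), "R" (3x3) and "t" (3): a world point X has camera coordinates R X + t. Camera axes: x right, y down, z forward; pixel columns grow to the right and rows downward; lengths in m; the calibration is good to about 2 mm. A picture is of the moment at which its call begins. camera_model takes no time and is no camera call.
- manip.hand_in(): hands the job in; it is judged then, once.
The state is a dict: "clock": time; "joint_pos": joint angles; "joint_velocities": joint speeds; "tau": joint torques, N m; "position": TCP position; "ee_rot": TCP orientation; "ft_force": force on the tool from outside, world axes, zero at the start; "torque": the same for the moment, N m; "grip_width": opening from 0.0 (shut) to 1.0 (fully open); "grasp_force": force on a finger pad.
Only numpy, scipy, OpenCV 4.12 (cv2) and the standard library are available. Lean on these libraries where they do the work, as an engineer would, in place of code of your own. Each camera call takes 0.05 s, during which the arm holds its last target. There are 200 camera calls.

TASK

Load all the steel nameplate blanks from the black loading bed onto the pad printer's rotary table: they lie flush in their channels, so slide each one out over the bed's front edge until it overhangs far enough to be pinched, then lay it flat in an empty nest at the gap in the clear guard, well in between the side rails, one blank to a nest. Turn the table by its black knob to bring up an empty nest for the next blank, and once more after the last, so that at the end every blank is in a nest under the guard, an empty nest stands at the gap and the table rests in its detent. Leave the ink cup and the bottle where they are.

Things in the scene. Friction and masses are not known exactly. Their poses are not given: they have to be found in the camera images.
- load_point (a point): Centre (half-way up) of a plate lying in the nest at the loading position, fixed on the rotary table's base and with its axes: +x points level to the table's axis, 115 mm away, z up. The loading position is the middle of the one gap (90 degrees wide) in the clear guard, on the robot's side.
- base: Fixed base of the rotary table; origin on the table's axis at bench level, -x towards the loading gap. It carries the clear plastic guard ring over the rest of the table: 60 to 65 mm above the bench, outer radius 185 mm, with a skirt (inner radius 176 mm) down to 10 mm. Nests under it cannot be reached; loaded plates pass below it with 15 mm to spare.
- turntable (a joint): Angle of the rotary table (aluminium disc, radius 126 mm, top 40 mm above the bench), growing counter-clockwise seen from above, without end stops. Detents every 1.047 rad (60 degrees) at 0, 1.047, 2.094 and so on, one for each of the six nests to stand at the loading position: let go near one, the table is drawn into it. Turning takes at most 0.6 N m.
- knob_grip (a point): Centre of the table's black hand knob, on the axis, 95 mm above the bench, turning with the table: an upright flat bar 64 mm long (along this point's x axis), 14 mm thick (y), from 76 to 110 mm above the bench. Pinch it across its thickness and turn it to index the table.
- nest0 (a point): Nest 0 on the rotary table. The point lies on its floor (the disc's top) under the centre of a seated plate; x points radially outward, z up. Side rails 8 mm high stand 58 mm apart (x from -42 to +6 mm, 7 mm thick); inner stop, 8 mm high, face at x = -57 mm; outer end open. The disc's rim is at x = +11 mm: the outer 44 mm of a seated plate overhang freely.
- nest1 (a point): Nest 1, like nest 0, 60 degrees from it, clockwise seen from above.
- nest2 (a point): Nest 2, like nest 0, 120 degrees from it, clockwise seen from above.
- nest3 (a point): Nest 3, like nest 0, 180 degrees from it, clockwise seen from above.
- nest4 (a point): Nest 4, like nest 0, 240 degrees from it, clockwise seen from above.
- nest5 (a point): Nest 5, like nest 0, 300 degrees from it, clockwise seen from above.
- bed: Black steel loading bed fixed on the bench, 190 mm (x) by 272 mm (y); origin at the centre of its underside. Four channels along x, centred at y = -99, -33, +33, +99 mm, 58 mm wide, 5 mm deep, floors 30 mm and ribs between them (8 mm wide) 35 mm above the bench. Open at both ends; the front end, towards the robot, is at x = -95 mm, with a free drop to the bench.
- plate0_c (a point): Centre (half-way up) of a plain steel nameplate blank, 110 mm long (its x axis), 50 mm wide (y), 5 mm thick (z), 0.16 kg, both ends alike. It starts in a channel of the bed, its top flush with the ribs, 4 mm free on each side, so it cannot be gripped there; its rear end can be pushed, or its top dragged. Three or four of the four blanks are present.
- plate1_c (a point): Centre (half-way up) of a plain steel nameplate blank, 110 mm long (its x axis), 50 mm wide (y), 5 mm thick (z), 0.16 kg, both ends alike. It starts in a channel of the bed, its top flush with the ribs, 4 mm free on each side, so it cannot be gripped there; its rear end can be pushed, or its top dragged. Three or four of the four blanks are present.
- plate2_c (a point): Centre (half-way up) of a plain steel nameplate blank, 110 mm long (its x axis), 50 mm wide (y), 5 mm thick (z), 0.16 kg, both ends alike. It starts in a channel of the bed, its top flush with the ribs, 4 mm free on each side, so it cannot be gripped there; its rear end can be pushed, or its top dragged. Three or four of the four blanks are present.
- plate3_c (a point): Centre (half-way up) of a plain steel nameplate blank, 110 mm long (its x axis), 50 mm wide (y), 5 mm thick (z), 0.16 kg, both ends alike. It starts in a channel of the bed, its top flush with the ribs, 4 mm free on each side, so it cannot be gripped there; its rear end can be pushed, or its top dragged. Three or four of the four blanks are present.
- ink_cup: Bystander: round ink cup (steel with a blue ring and black hub), diameter 90 mm, 48 mm high; origin under its centre.
- thinner: Bystander: grey bottle, diameter 64 mm, 150 mm high; origin under its centre.
Not all that is in view belongs to the job. What is shaped like the part that bears plate3_c but blue or orange is not meant. Leave any purple look-alike of the part that bears plate1_c alone.

How it is judged:
On the way, in this order (a step that is already met when the one before it is completed fails the run):
1. a blank has been slid on the bed until it overhangs the front edge by at least 20 mm, still lying flat (((x of plate0_c in the frame of bed between -0.097 and -0.06 m and y of plate0_c in the frame of bed between -0.136 and 0.136 m and height (world z) of plate0_c between 0.028 and 0.038 m and angle between plate0_c's own z axis and vertical below 0.08 rad) or (x of plate1_c in the frame of bed between -0.097 and -0.06 m and y of plate1_c in the frame of bed between -0.136 and 0.136 m and height (world z) of plate1_c between 0.028 and 0.038 m and angle between plate1_c's own z axis and vertical below 0.08 rad) or (x of plate2_c in the frame of bed between -0.097 and -0.06 m and y of plate2_c in the frame of bed between -0.136 and 0.136 m and height (world z) of plate2_c between 0.028 and 0.038 m and angle between plate2_c's own z axis and vertical below 0.08 rad) or (x of plate3_c in the frame of bed between -0.097 and -0.06 m and y of plate3_c in the frame of bed between -0.136 and 0.136 m and height (world z) of plate3_c between 0.028 and 0.038 m and angle between plate3_c's own z axis and vertical below 0.08 rad))), for 0.2 s.
2. a blank lies in a nest (((horizontal distance between plate0_c and knob_grip between 0.105 and 0.131 m and height (world z) of plate0_c between 0.04 and 0.0465 m and angle between plate0_c's own z axis and vertical below 0.06 rad) or (horizontal distance between plate1_c and knob_grip between 0.105 and 0.131 m and height (world z) of plate1_c between 0.04 and 0.0465 m and angle between plate1_c's own z axis and vertical below 0.06 rad) or (horizontal distance between plate2_c and knob_grip between 0.105 and 0.131 m and height (world z) of plate2_c between 0.04 and 0.0465 m and angle between plate2_c's own z axis and vertical below 0.06 rad) or (horizontal distance between plate3_c and knob_grip between 0.105 and 0.131 m and height (world z) of plate3_c between 0.04 and 0.0465 m and angle between plate3_c's own z axis and vertical below 0.06 rad))), for 0.2 s.
3. the table has been indexed, so that a blank lies in a nest under the guard ((((horizontal distance between plate0_c and knob_grip between 0.105 and 0.131 m and height (world z) of plate0_c between 0.04 and 0.0465 m and angle between plate0_c's own z axis and vertical below 0.06 rad) and horizontal distance between plate0_c and load_point above 0.08 m) or ((horizontal distance between plate1_c and knob_grip between 0.105 and 0.131 m and height (world z) of plate1_c between 0.04 and 0.0465 m and angle between plate1_c's own z axis and vertical below 0.06 rad) and horizontal distance between plate1_c and load_point above 0.08 m) or ((horizontal distance between plate2_c and knob_grip between 0.105 and 0.131 m and height (world z) of plate2_c between 0.04 and 0.0465 m and angle between plate2_c's own z axis and vertical below 0.06 rad) and horizontal distance between plate2_c and load_point above 0.08 m) or ((horizontal distance between plate3_c and knob_grip between 0.105 and 0.131 m and height (world z) of plate3_c between 0.04 and 0.0465 m and angle between plate3_c's own z axis and vertical below 0.06 rad) and horizontal distance between plate3_c and load_point above 0.08 m))), for 0.2 s.
At the end, for the whole second after the job is handed in: Every blank present lies flat in a nest of its own (centre 105 to 131 mm from the table's axis and 40 to 46.5 mm above the bench, tilted under 0.06 rad), none within 80 mm of the loading position, and the table stands still with a nest within 10 mm of the loading position (horizontal distance between plate0_c and knob_grip between 0.105 and 0.131 m and height (world z) of plate0_c between 0.04 and 0.0465 m and angle between each of plate0_c, plate1_c, plate2_c, plate3_c's own z axis and vertical below 0.06 rad and horizontal distance between plate1_c and knob_grip between 0.105 and 0.131 m and height (world z) of plate1_c between 0.04 and 0.0465 m and horizontal distance between plate2_c and knob_grip between 0.105 and 0.131 m and height (world z) of plate2_c between 0.04 and 0.0465 m and horizontal distance between plate3_c and knob_grip between 0.105 and 0.131 m and height (world z) of plate3_c between 0.04 and 0.0465 m and horizontal distance between each of plate0_c, plate1_c, plate2_c, plate3_c and load_point above 0.08 m and distance between each of plate1_c, plate2_c, plate3_c and plate0_c above 0.06 m and distance between each of plate2_c, plate3_c and plate1_c above 0.06 m and distance between plate3_c and plate2_c above 0.06 m and horizontal distance between any of nest0, nest1, nest2, nest3, nest4, nest5 and load_point below 0.01 m and velocity of joint turntable between -0.05 and 0.05 rad/s); the robot touches nothing.
It fails at once if the ink cup is moved more than 30 mm (distance of ink_cup from where it was at the start of the episode above 0.03 m).
It fails at once if the thinner is moved more than 30 mm (distance of thinner from where it was at the start of the episode above 0.03 m).
Of plate0, plate1, plate2, plate3 only 3 to 4 are there at a start; the rules pass over those that are not, and their reading is None.
At some moment in a run one of plate0, plate1, plate2, plate3 may be knocked a few centimetres aside while the robot is not near it.
It also fails if it takes over 210 s, if anything falls off the work surface, if the arm or the gripper's body presses on something with over 40 N, if the wrist force passes 120 N, or if a joint passes its speed limit or range.

## Working session

There is one attempt and no reset: what is moved stays moved. The work goes in short steps, Python scripts to look and compute and a tool call to move; the robot and the scene stay as the last step left them, time stands still between calls to the robot, and variables do not carry over. Pictures are saved under pics/ and viewed, at most 14 in all, crops included, and the job is handed in when it is done.

Besides the shell and the picture viewer there is one more tool, called after ">>>" in YAML: its name, and indented under it one key for each argument. play_rows: Moves the arm, as the interface text tells. Its arguments: {"type":"object","properties":{"plan":{"type":"array","items":{"type":"number"}},"squeeze":{"type":"number"}},"required":["plan"]}

```bash
ls; mkdir -p pics; python3 - <<'E'
from workcell import status, viewer, manip
import cv2
print(status.get_obs()); print(manip.tip_extent)
for n in("side","top"):
    cv2.imwrite(f"pics/{n}0.png",viewer.camera(n)[:,:,::-1]); print(n,viewer.camera_model(n))
E
```

```text
pics
{'clock': 0.0, 'joint_pos': array([-1.2825949 ,  0.33282891, -0.06467496,  1.46096074,  0.02163124,
        1.34989807, -0.08851941]), 'joint_velocities': array([ 7.80363041e-04,  4.41595121e-04,  7.37517965e-05, -8.22377696e-04,
        7.67891253e-04, -3.01494694e-04, -3.04053258e-04]), 'tau': array([ 7.41170770e-04, -6.25440645e+01,  4.90726205e-02, -3.91602015e+01,
        1.60795078e-02,  1.00278723e-02, -3.35919410e-06]), 'position': array([0.19105637, 0.59470179, 0.24453342]), 'ee_rot': array([ 1.54783278e-01,  9.87948201e-01, -6.97281811e-04, -5.59415067e-05]), 'ft_force': array([0.80215656, 0.54193752, 0.12246475]), 'torque': array([ 0.04890425, -0.03111038, -0.02508053]), 'grasp_force': 0.0, 'grip_width': 0.9960420208542631}
0.014
side {'fx': 385.9997192685583, 'fy': 385.9997192685583, 'cx': 320.78102734716856, 'cy': 196.19701163754505, 'R': array([[-0.96757197, -0.2524104 ,  0.00966862],
       [-0.17609411,  0.64659531, -0.74223   ],
       [ 0.18109489, -0.71986352, -0.67007548]]), 't': array([0.5601569 , 0.14346001, 1.0122214 ])}
top {'fx': 471.17373721101205, 'fy': 471.17373721101205, 'cx': 317.50245023301494, 'cy': 197.5185504481924, 'R': array([[-0.0217008 , -0.99976034,  0.00288761],
       [-0.995978  ,  0.02136738, -0.08701296],
       [ 0.08693041, -0.00476425, -0.99620299]]), 't': array([0.02524997, 0.56253912, 1.57774877])}
```

View pics/top0.png

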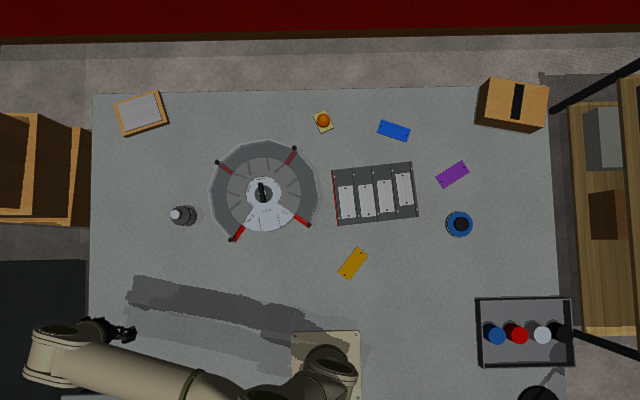

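View pics/side0.png

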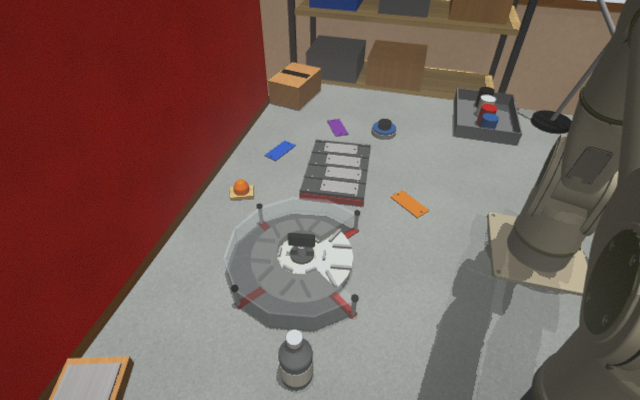

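The top view shows the bed at about (375,193) with four silver blanks at (346,202), (365,199), (384,196) and (404,189). The blue (394,131), purple (452,174) and orange (352,263) plates are look-alikes on the bench. They have the wrong colour, so I leave them alone. The table axis is near (263,193) and the gap faces the robot. I'll confirm with one enlarged crop.

```bash
cat > h.py <<'E'
import numpy as np, cv2
from workcell import status, viewer, manip
from scipy.spatial.transform import Rotation as Ro
def ray(n,u,v,z):
    m=viewer.camera_model(n);R=np.array(m['R']);t=np.array(m['t'])
    C=-R.T@t; d=R.T@np.array([(u-m['cx'])/m['fx'],(v-m['cy'])/m['fy'],1])
    return C+d*(z-C[2])/d[2]
def proj(n,X):
    m=viewer.camera_model(n);c=np.array(m['R'])@np.array(X)+m['t']
    return np.array([m['fx']*c[0]/c[2]+m['cx'],m['fy']*c[1]/c[2]+m['cy']])
def plates(im,n='top',z=0.035,lo=150,box=(330,155,430,235)):
    x0,y0,x1,y1=box
    hsv=cv2.cvtColor(im,cv2.COLOR_RGB2HSV)
    m=((hsv[...,2]>lo)&(hsv[...,1]<40)).astype(np.uint8)*255
    k=np.zeros_like(m);k[y0:y1,x0:x1]=m[y0:y1,x0:x1]
    out=[]
    for c in cv2.findContours(k,cv2.RETR_EXTERNAL,cv2.CHAIN_APPROX_NONE)[0]:
        if cv2.contourArea(c)<150: continue
        W=np.array([ray(n,u,v,z)[:2] for u,v in c[:,0]],np.float32)
        out.append((cv2.minAreaRect(W),cv2.boundingRect(c)))
    return out
E
python3 - <<'E'
from h import *
im=cv2.imread('pics/top0.png')[:,:,::-1].copy()
for p in plates(im): print(p)
cv2.imwrite('pics/crop0.png',cv2.resize(im[130:290,200:430,::-1],None,fx=3.4,fy=3.4,interpolation=cv2.INTER_CUBIC))
print(im[200,346],im[200,375],im[180,342],im[230,400])
E
```

```text
[143 142 143] [40 42 42] [64 67 67] [117 121 118]
```

View pics/crop0.png

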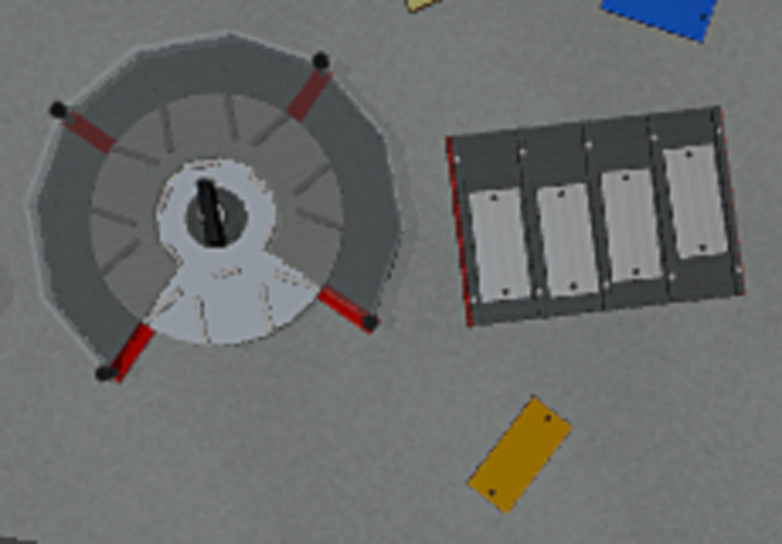

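The crop confirms it: the four silver blanks lie in the bed channels (crop (497,245), (567,240), (632,226), (694,202)). The nest at the gap is at crop (235,310), and the knob is at (211,213).

```bash
cat >> h.py <<'E'
def tri(a,b):
    A=[];B=[]
    for n,(u,v) in(('top',a),('side',b)):
        m=viewer.camera_model(n);R=np.array(m['R']);t=np.array(m['t'])
        d=R.T@np.array([(u-m['cx'])/m['fx'],(v-m['cy'])/m['fy'],1]);d/=np.linalg.norm(d)
        P=np.eye(3)-np.outer(d,d);A.append(P);B.append(P@(-R.T@t))
    return np.linalg.solve(sum(A),sum(B))
def crop(u,v): return (200+(u+.5)/3.4-.5,130+(v+.5)/3.4-.5)
E
python3 - <<'E'
from h import *
top=[(58,110),(320,62),(370,322),(105,373)];side=[(235,289),(260,207),(357,213),(354,298)]
P=np.array([tri(crop(*a),b) for a,b in zip(top,side)]);print(P,P.mean(0))
def ang(v): return np.degrees(np.arctan2(v[1],v[0]))
for z in(.075,.08,.085):
    Q=np.array([ray('top',*crop(*a),z) for a in top]);c=Q.mean(0);print(z,c,np.linalg.norm((Q-c)[:,:2],axis=1),[ang(q-c) for q in Q])
print('bed',[ray('top',*crop(*a),.035).round(4) for a in[(447,137),(720,107),(743,293),(470,325)]])
for k in[((203,180),(218,245))]:
    a,b=[ray('top',*crop(*q),.11) for q in k];print('knob',a,b,(a+b)/2,ang(a-b))
a,b=[ray('top',*crop(*q),.035) for q in((203,315),(266,303))];print('rails',a,b)
im=cv2.imread('pics/top0.png')[:,:,::-1].copy()
for p in plates(im,lo=110): print(p)
for n,uv in (('ink',(459,224)),('thin',(178,215)),('oran',(352,263))): print(n,ray('top',*uv,.0))
E
```

```text
[[0.68491389 0.3473645  0.05943752]
 [0.7272814  0.08887691 0.05923037]
 [0.46996234 0.04494628 0.06116607]
 [0.42709986 0.30286154 0.06065264]] [0.57731437 0.19601231 0.06012165]
0.075 [0.57700604 0.19459522 0.075     ] [0.18414106 0.18264896 0.18350124 0.18307827] [np.float64(54.5572832474834), np.float64(-35.46618158465318), np.float64(-125.30894062970232), np.float64(144.73426746909294)]
0.08 [0.57651001 0.19403281 0.08      ] [0.18354538 0.18205811 0.18290762 0.18248602] [np.float64(54.55728324748337), np.float64(-35.46618158465316), np.float64(-125.30894062970229), np.float64(144.73426746909288)]
0.085 [0.57601398 0.19347041 0.085     ] [0.18294969 0.18146725 0.18231401 0.18189378] [np.float64(54.557283247483376), np.float64(-35.46618158465314), np.float64(-125.30894062970229), np.float64(144.73426746909288)]
bed [array([ 0.655 , -0.0351,  0.035 ]), array([ 0.6795, -0.309 ,  0.035 ]), array([ 0.4929, -0.3246,  0.035 ]), array([ 0.4671, -0.0533,  0.035 ])]
knob [0.60785311 0.20002088 0.11      ] [0.54568669 0.18652489 0.11      ] [0.5767699  0.19327289 0.11      ] 12.248535146580432
rails [0.48264816 0.21039541 0.035     ] [0.49316593 0.14796804 0.035     ]
(((0.5687782168388367, -0.1979612112045288), (0.3379773795604706, 0.26838675141334534), 88.75817108154297), (330, 155, 100, 80))
ink [ 0.46326362 -0.47149635  0.        ]
thin [0.51505222 0.49388189 0.        ]
oran [ 0.33834542 -0.09982138  0.        ]
```

```bash
cat >> h.py <<'E'
AX=np.array([.577,.195]);BY=9.7           # table axis, base yaw
BED=np.array([.5736,-.1805]);DY=5.2       # bed centre, yaw
def rot(d): a=np.radians(d);return np.array([[np.cos(a),-np.sin(a)],[np.sin(a),np.cos(a)]])
def bedw(x,y): return BED+rot(DY)@[x,y]
def nestw(x): return AX-rot(BY)@[.115+x,0]   # x radial outward from nest pt at gap
def bedplates(im,z=.035):
    """plate centres in bed frame, by channel mask in top view"""
    g=cv2.cvtColor(im,cv2.COLOR_RGB2GRAY);out=[]
    for y in(-.099,-.033,.033,.099):
        poly=np.array([proj('top',[*bedw(a,y+b),z]) for a,b in((-.15,-.029),(.093,-.029),(.093,.029),(-.15,.029))])
        m=np.zeros_like(g);cv2.fillPoly(m,[poly.round().astype(int)],255)
        # plates are bright; bench around in front is masked by hue-free brightness
        k=((g>125)&(m>0)).astype(np.uint8)
        c=max(cv2.findContours(k,cv2.RETR_EXTERNAL,cv2.CHAIN_APPROX_NONE)[0],key=cv2.contourArea,default=None)
        if c is None: out.append(None);continue
        W=np.array([rot(-DY)@(ray('top',u,v,z)[:2]-BED) for u,v in c[:,0]],np.float32)
        r=cv2.minAreaRect(W);out.append((np.round(r[0],4),np.round(r[1],4),round(r[2],1),cv2.contourArea(c)))
    return out
def pose(): 
    o=status.get_obs();return np.array(o['position']),Ro.from_quat(o['ee_rot']),o
def goto(xy,z,yaw):
    """rows-from-here: tool down, tool x at world angle yaw (deg)"""
    p,R,o=pose();a=np.radians(yaw)
    D=Ro.from_matrix(np.array([[np.cos(a),np.sin(a),0],[np.sin(a),-np.cos(a),0],[0,0,-1.]]))
    return np.round(np.degrees((R.inv()*D).as_rotvec()),1),np.round(R.inv().apply(np.array([*xy,z])-p),4)
E
python3 - <<'E'
from h import *
im=cv2.imread('pics/top0.png')[:,:,::-1].copy()
for p in bedplates(im): print(p)
print(goto(bedw(.1,.099),.2,180+DY)); print(goto(bedw(.1,.099),.08,180+DY),bedw(.1,.099))
E
```

```text
(array([ 0.0032, -0.101 ]), array([0.1074, 0.0477]), 0.7, 402.0)
(array([-0.0133, -0.0342]), array([0.0479, 0.1073]), 89.1, 404.5)
(array([-0.0214,  0.0302]), array([0.1074, 0.0482]), 0.2, 408.5)
(array([-0.0185,  0.0981]), array([0.1075, 0.0481]), 0.3, 405.5)
(array([ -0.1,  -0. , -23. ]), array([-0.6547, -0.4908,  0.0453]))
(array([ -0.1,  -0. , -23. ]), array([-0.6546, -0.4907,  0.1653])) [ 0.66421581 -0.07284419]
```

```bash
python3 -c "
from h import *
print(goto(bedw(.07,.098),.12,180+DY))"
```

```text
(array([ -0.1,  -0. , -23. ]), array([-0.6274, -0.5034,  0.1253]))
```

>>> play_rows:
  plan: [0,0,-23,-0.627,-0.503,0.03,0,0,0,-23,-0.627,-0.503,0.03,0,0,0,-23,-0.627,-0.503,0.03,0,0,0,-23,-0.627,-0.503,0.03,0,0,0,-23,-0.627,-0.503,0.03,0,0,0,-23,-0.627,-0.503,0.03,0,0,0,-23,-0.627,-0.503,0.03,0,0,0,-23,-0.627,-0.503,0.03,0,0,0,-23,-0.627,-0.503,0.03,0,0,0,-23,-0.627,-0.503,0.03,0,0,0,-23,-0.627,-0.503,0.03,0,0,0,-23,-0.627,-0.503,0.03,0,0,0,-23,-0.627,-0.503,0.03,0,0,0,-23,-0.627,-0.503,0.03,0,0,0,-23,-0.627,-0.503,0.03,0,0,0,-23,-0.627,-0.503,0.125,0,0,0,-23,-0.627,-0.503,0.125,0,0,0,-23,-0.627,-0.503,0.125,0,0,0,-23,-0.627,-0.503,0.125,0]

```text
clock: 2.48
position: [0.6351, -0.0748, 0.1222]
ee_rot: [-0.046, 0.999, 0.0, 0.001]
ft_force: [0.0, 0.0, 1.2]
grip_width: -0.001
grasp_force: 0.0
```

```bash
python3 -c "
from h import *
p,R,o=pose();print(p,rot(-DY)@(p[:2]-BED),o['grip_width'],o['ft_force'])
print(goto(bedw(.07,.098),.046,180+DY))
im=viewer.camera('top')
cv2.imwrite('pics/a.png',im[:,:,::-1])
cv2.imwrite('pics/a1.png',cv2.resize(viewer.camera('side')[110:310,220:400,::-1],None,fx=3,fy=3))"
```

```text
[ 0.63508825 -0.07479889  0.12224665] [0.07081516 0.09969325] -0.0012900471583663052 [0.02295535 0.00325097 1.17353539]
(array([0. , 0.1, 0.1]), array([ 0.001 , -0.0017,  0.0762]))
```

View pics/a1.png

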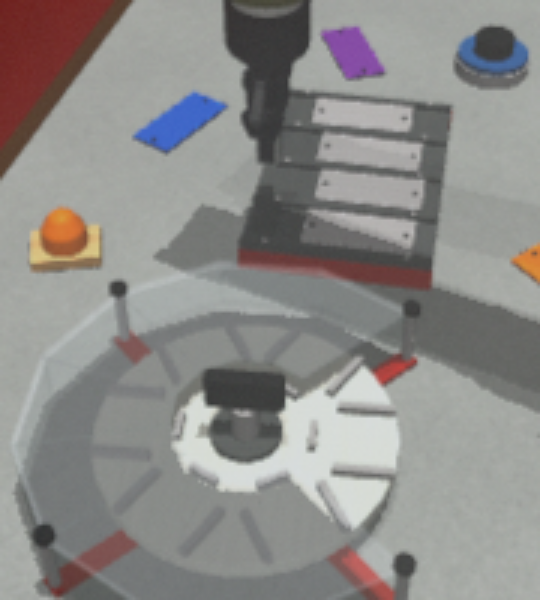

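The side view shows the shut fingertips at crop (265,155), above the near channel behind the blank at (357,228). I descend and push.

>>> play_rows:
  plan: [0,0,0,0.001,-0.001,0.05,0,0,0,0,0.001,-0.001,0.07,0,0,0,0,0.001,-0.001,0.076,0,0,0,0,0.001,-0.001,0.076,0,0,0,0,0.012,-0.001,0.076,0,0,0,0,0.022,-0.001,0.076,0,0,0,0,0.032,-0.001,0.076,0,0,0,0,0.042,-0.001,0.076,0,0,0,0,0.052,-0.001,0.076,0,0,0,0,0.062,-0.001,0.076,0,0,0,0,0.07,-0.001,0.076,0,0,0,0,0.076,-0.001,0.076,0,0,0,0,0.076,-0.001,0.076,0,0,0,0,0.076,-0.001,0.076,0]

```text
clock: 4.32
position: [0.5582, -0.0835, 0.0442]
ee_rot: [-0.045, 0.999, 0.0, -0.001]
ft_force: [-3.3, 1.1, 4.0]
grip_width: -0.003
grasp_force: 2.1
```

```bash
cat > look.py <<'E'
from h import *
p,R,o=pose();print('tcp',p.round(4),'bed',(rot(-DY)@(p[:2]-BED)).round(4),o['grip_width'],o['ft_force'].round(1),o['clock'])
E
python3 - <<'E'
from look import *
im=viewer.camera('top')
for q in bedplates(im): print(q)
s=viewer.camera('side')
cv2.imwrite('pics/b.png',np.hstack([cv2.resize(im[150:250,315:435,::-1],None,fx=3.3,fy=3.3),cv2.resize(s[120:220,280:400,::-1],None,fx=3.3,fy=3.3)]))
E
```

```text
tcp [ 0.5582 -0.0835  0.0442] bed [-0.0065  0.098 ] -0.0028749084114726526 [-3.3  1.1  4. ] 4.325
(array([ 0.0032, -0.101 ]), array([0.1074, 0.0477]), 0.7, 401.0)
(array([-0.0133, -0.0342]), array([0.0477, 0.1074]), 88.9, 403.5)
(array([-0.0385,  0.0162]), array([0.0194, 0.0716]), 89.3, 72.0)
(array([0.0514, 0.0796]), array([0.0237, 0.0239]), 83.2, 33.5)
```

View pics/b.png

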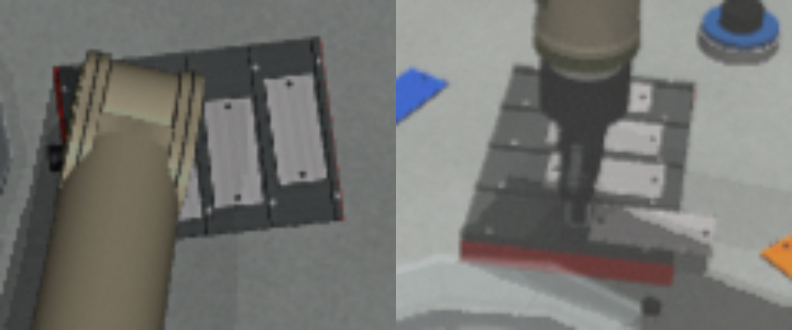

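The blank at right crop (655,240) has moved and overhangs the front edge; its front corners are near (716,215) and (706,272). I compute the overhang from those.

```bash
python3 - <<'E'
from h import *
for u,v in((716,215),(706,272)):
    print(rot(-DY)@(ray('side',280+(u-396)/3.3,120+v/3.3,.035)[:2]-BED))
E
```

```text
[-0.13097878  0.07886717]
[-0.12681024  0.15619043]
```

>>> play_rows:
  plan: [0,0,0,-0.004,0,-0.04,0,0,0,0,-0.004,0,-0.07,0.5,0,0,0,0.05,0,-0.07,1,0,0,0,0.107,0,-0.07,1,0,0,0,0.107,0,-0.07,1,0,0,0,0.107,0,-0.06,1,0,0,0,0.107,0,-0.02,1,0,0,0,0.107,0,0.017,1,0,0,0,0.107,0,0.017,1,0,0,0,0.107,0,0.017,1]

```text
clock: 5.68
position: [0.4532, -0.0933, 0.028]
ee_rot: [-0.045, 0.999, -0.0, 0.0]
ft_force: [-0.5, 0.0, 0.4]
grip_width: 0.997
grasp_force: 0.0
```

```bash
python3 - <<'E'
from look import *
im=viewer.camera('top')
s=viewer.camera('side')
cv2.imwrite('pics/c.png',np.hstack([cv2.resize(im[150:250,315:435,::-1],None,fx=3.3,fy=3.3),cv2.resize(s[120:220,310:430,::-1],None,fx=3.3,fy=3.3)]))
E
```

```text
tcp [ 0.4532 -0.0933  0.028 ] bed [-0.112   0.0977] 0.9971839060989784 [-0.5  0.   0.4] 5.675
```

View pics/c.png

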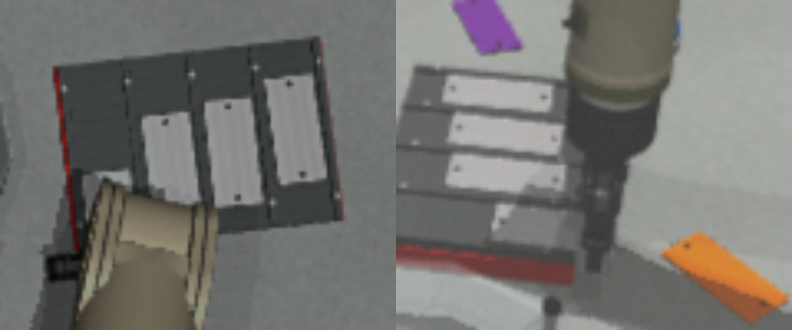

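The open fingers straddle the blank's front end in front of the bed, at right crop (597,240). I close and lift.

>>> play_rows:
  plan: [0,0,0,0,0,0,0.4,0,0,0,0,0,0,0.4,0,0,0,0,0,0,0.4,0,0,0,0,0,0,0.4,0,0,0,0,0,0,0.4,0,0,0,0,0,0,0.4,0,0,0,0,0,-0.03,0.4,0,0,0,0,0,-0.08,0.4,0,0,0,0,0,-0.1,0.4,0,0,0,0,0,-0.1,0.4]
  squeeze: 80

```text
clock: 7.02
position: [0.4529, -0.093, 0.1284]
ee_rot: [-0.045, 0.999, 0.0, 0.001]
ft_force: [-1.0, 1.3, -3.2]
grip_width: 0.555
grasp_force: 82.7
```

```bash
python3 - <<'E'
from look import *
print(o['grasp_force'],o['torque'])
s=viewer.camera('side')
cv2.imwrite('pics/d.png',cv2.resize(s[80:230,290:450,::-1],None,fx=4,fy=4))
print(goto(nestw(.038),.13,180+BY),nestw(.038))
E
```

```text
tcp [ 0.4529 -0.093   0.1284] bed [-0.1123  0.098 ] 0.5554928023013507 [-1.   1.3 -3.2] 7.025
82.68247246742249 [ 0.06831675  0.0787767  -0.0378025 ]
(array([ 0. ,  0. , -4.5]), array([ 0.002 ,  0.2634, -0.0027])) [0.42618737 0.16922112]
```

View pics/d.png

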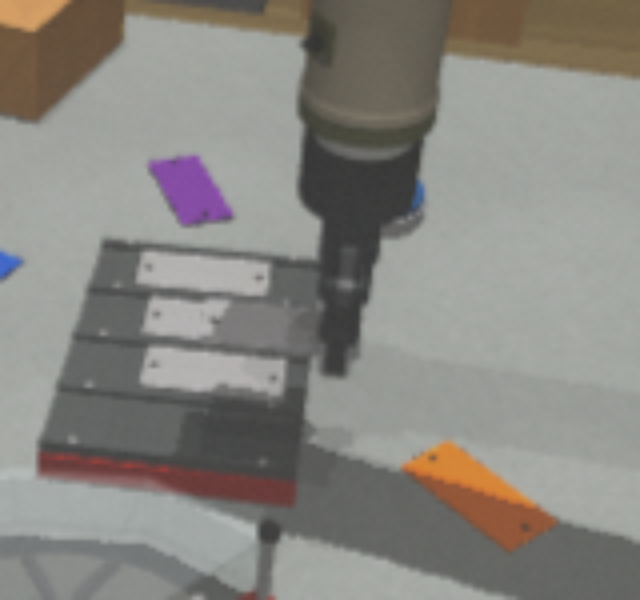

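The blank is held level, at crop (265,325) in front of the jaw at (340,340). Before placing it, I enlarge the nest to measure its rails more finely.

```bash
python3 - <<'E'
import cv2,numpy as np
a=cv2.imread('pics/top0.png')[180:240,232:302];b=cv2.imread('pics/side0.png')[228:288,295:365]
f=lambda i:cv2.resize(i,(400,int(i.shape[0]*400/70)),interpolation=cv2.INTER_CUBIC)
f2=np.vstack([f(a)]);cv2.imwrite('pics/e.png',np.hstack([f(a),f(b)]))
E
```

```text
(no output)
```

View pics/e.png

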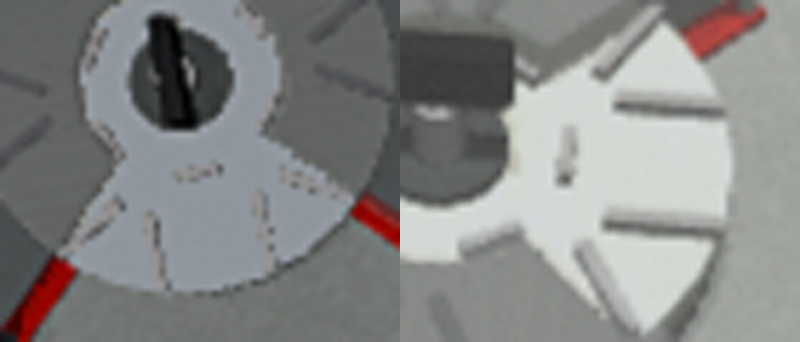

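The nest's rails show in the top crop at (148,213)–(168,290) and (258,193)–(273,268), and in the side crop at (615,98)–(722,103) and (605,217)–(714,227). The knob bar is upright at (165,75).

```bash
python3 - <<'E'
from h import *
k=70/400
def loc(P,l):
    Q=[]
    for n,o,pts in P:
        for u,v in pts:
            w=ray(n,o[0]+(u+.5)*k-.5,o[1]+(v+.5)*k-.5,l)[:2]
            Q.append((rot(-BY)@(w-AX)))
    return np.array(Q).round(4)
print(loc([('top',(232,180),[(148,213),(168,290),(258,193),(273,268),(175,178),(220,168)])],.047))
print(loc([('side',(295,228),[(215,98),(322,103),(205,217),(314,227)])],.048))
# knob top-view axis line: top face ends
q=loc([('top',(232,180),[(160,18),(180,125)])],.11);print(q,np.degrees(np.arctan2(*(q[0]-q[1])[::-1])))
E
```

```text
[[-0.0721  0.0326]
 [-0.1185  0.0292]
 [-0.0728 -0.0326]
 [-0.1175 -0.0332]
 [-0.0549  0.0134]
 [-0.0541 -0.0135]]
[[-0.0734 -0.0248]
 [-0.1198 -0.0263]
 [-0.0734  0.0398]
 [-0.1184  0.0408]]
[[ 0.0306 -0.0009]
 [-0.0311 -0.0011]] 0.18572310807253872
```

```bash
python3 - <<'E'
from look import *
print(proj('side',[.6351,-.0748,.108]),'seen (308,163)')
print(proj('side',[.4529,-.093,.1284-.01]),'open-ish tip now, crop', (proj('side',[.4529,-.093,.1284-.01])-[290,80])*4)
print('in c.png: tip', (proj('side',[.4532,-.0933,.028-.001])-[310,120])*3.3+[396,0])
E
```

```text
tcp [ 0.4521 -0.0929  0.1271] bed [-0.1131  0.0982] 0.5578543926951111 [-0.1 -0.3 -2. ] 7.075
[308.79642435 162.45991975] seen (308,163)
[373.07395059 166.11681718] open-ish tip now, crop [332.29580237 344.46726872]
in c.png: tip [593.63607676 232.83009908]
```

```bash
python3 - <<'E'
from h import *
for u,v in((40,450),(297,478),(104,241)):
    print(rot(-DY)@(ray('side',290+(u+.5)/4-.5,80+(v+.5)/4-.5,.035)[:2]-BED))
E
```

```text
[0.08930704 0.14974651]
[-0.09755434  0.14731784]
[ 0.09043409 -0.12500082]
```

```bash
cat >> h.py <<'E'
def nw(x,y): return AX+rot(BY)@[-(.115+x),y]
E
python3 -c "
from h import *
print(goto(nw(.042,.003),.13,180+BY),goto(nw(.042,.003),.06,180+BY))"
```

```text
(array([ 0. ,  0. , -4.5]), array([ 0.0062,  0.2661, -0.0027])) (array([ 0. ,  0. , -4.5]), array([0.0062, 0.2661, 0.0673]))
```

>>> play_rows:
  plan: [0,0,-1,0,0.04,-0.02,0.4,0,0,-2,0.003,0.09,-0.02,0.4,0,0,-3,0.005,0.14,-0.02,0.4,0,0,-4.5,0.006,0.19,-0.02,0.4,0,0,-4.5,0.006,0.24,-0.02,0.4,0,0,-4.5,0.006,0.266,-0.02,0.4,0,0,-4.5,0.006,0.266,0,0.4,0,0,-4.5,0.006,0.266,0.03,0.4,0,0,-4.5,0.006,0.266,0.055,0.4,0,0,-4.5,0.006,0.266,0.065,0.4,0,0,-4.5,0.006,0.266,0.065,0.4]

```text
clock: 8.45
position: [0.4214, 0.1708, 0.0614]
ee_rot: [-0.084, 0.996, -0.001, -0.001]
ft_force: [0.8, 0.5, -1.8]
grip_width: 0.559
grasp_force: 82.8
```

```bash
python3 - <<'E'
from look import *
print(rot(-BY)@(p[:2]-AX))
s=viewer.camera('side');cv2.imwrite('pics/f0.png',s[:,:,::-1])
t=viewer.camera('top')
cv2.imwrite('pics/f.png',np.hstack([cv2.resize(t[165:250,225:310,::-1],(390,390)),cv2.resize(s[215:300,295:380,::-1],(390,390))]))
E
```

```text
tcp [0.4214 0.1708 0.0614] bed [-0.1198  0.3637] 0.5591561255985145 [ 0.8  0.5 -1.8] 8.45
[-0.15748119  0.00238678]
```

View pics/f.png

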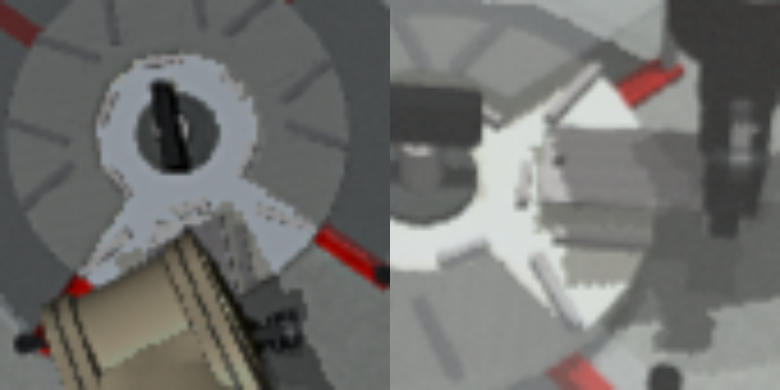

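The side crop shows the held blank above the nest: inner end at x≈540–548, far edge y≈128, near edge y≈202. The near rail is at (555,242). I compare the blank with the rails in this one camera.

```bash
python3 - <<'E'
from h import *
k=85/390
for z,pts in((.0684,[(548,128),(540,202),(650,205)]),(.048,[(555,242),(650,245)])):
  for u,v in pts:
    print(z,(rot(-BY)@(ray('side',295+(u-390+.5)*k-.5,215+(v+.5)*k-.5,z)[:2]-AX)).round(4))
# top: visible right edge of plate
for u,v in((225,205),(245,270)): print('top',(rot(-BY)@(ray('top',225+(u+.5)*k-.5,165+(v+.5)*k-.5,.0684)[:2]-AX)).round(4))
E
```

```text
0.0684 [-0.0658 -0.0136]
0.0684 [-0.0652  0.0363]
0.0684 [-0.121  0.033]
0.048 [-0.074  0.045]
0.048 [-0.1225  0.0424]
top [-0.0591 -0.0266]
top [-0.1077 -0.0322]
```

>>> play_rows:
  plan: [0,0,0,0,-0.0015,0.008,0.4,0,0,0,0,-0.0015,0.013,0.4,0,0,0,0,-0.0015,0.017,0.4,0,0,0,0,-0.0015,0.02,0.4,0,0,0,0,-0.0015,0.022,0.4,0,0,0,0,-0.0015,0.022,0.4]

```text
clock: 9.3
position: [0.4223, 0.1698, 0.0402]
ee_rot: [-0.084, 0.996, -0.0, -0.0]
ft_force: [-0.3, -0.7, -1.5]
grip_width: 0.56
grasp_force: 82.9
```

```bash
python3 - <<'E'
from look import *
print(o['torque'].round(2),rot(-BY)@(p[:2]-AX))
s=viewer.camera('side')
cv2.imwrite('pics/g.png',cv2.resize(s[215:300,285:385,::-1],None,fx=6,fy=6,interpolation=cv2.INTER_CUBIC))
E
```

```text
tcp [0.4223 0.1698 0.0402] bed [-0.119   0.3625] 0.5604846769272406 [-0.3 -0.7 -1.5] 9.3
[-0.03  0.09 -0.02] [-0.15677685  0.00119231]
```

View pics/g.png

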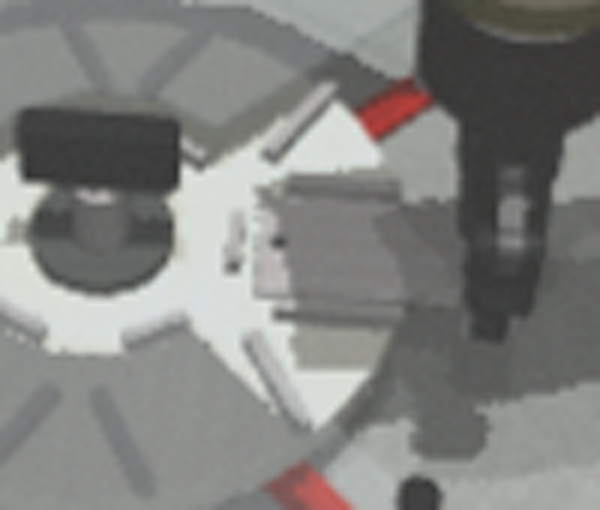

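The blank lies between the far rail (y≈187) and the near rail (y≈315), with no contact force yet. I lower it, release and back off.

>>> play_rows:
  plan: [0,0,0,0,0,0.002,0.4,0,0,0,0,0,0.003,0.4,0,0,0,0,0,0.003,0.8,0,0,0,0,0,0.003,0.8,0,0,0,0,0,0.003,0.8,0,0,0,0,0,0.003,0.8,0,0,0,0.001,0,-0.03,0.8,0,0,0,0.001,0,-0.08,0.8,0,0,0,0.001,0,-0.13,0.8,0,0,0,0.001,0,-0.13,0.8]

```text
clock: 10.6
position: [0.4233, 0.1706, 0.1739]
ee_rot: [-0.084, 0.996, 0.002, 0.003]
ft_force: [-0.1, -0.0, -1.2]
grip_width: 0.8
grasp_force: 0.0
```

```bash
python3 - <<'E'
from look import *
print(goto(AX,.17,BY+180),goto(AX,.095,BY+180))
print(goto(AX,.17,BY),o['joint_pos'].round(2))
E
```

```text
tcp [0.4233 0.1706 0.1739] bed [-0.1179  0.3633] 0.7999429546515755 [-0.1 -0.  -1.2] 10.6
(array([ 0.2,  0.4, -0. ]), array([-0.1556, -0.0018,  0.0049])) (array([ 0.2,  0.4, -0. ]), array([-0.1551, -0.002 ,  0.0799]))
(array([  0.6,  -0.3, 180. ]), array([-0.1556, -0.0018,  0.0049])) [-0.7   0.    0.22  2.   -0.    1.13  1.26]
```

>>> play_rows:
  plan: [0,0,0,-0.06,-0.002,0.005,0.8,0,0,0,-0.12,-0.002,0.005,0.8,0,0,0,-0.1555,-0.002,0.005,0.8,0,0,0,-0.1555,-0.002,0.03,0.8,0,0,0,-0.1555,-0.002,0.06,0.8,0,0,0,-0.1555,-0.002,0.077,0.8,0,0,0,-0.1555,-0.002,0.077,0.4,0,0,0,-0.1555,-0.002,0.077,0,0,0,0,-0.1555,-0.002,0.077,0,0,0,0,-0.1555,-0.002,0.077,0,0,0,0,-0.1555,-0.002,0.077,0,0,0,8,-0.1555,-0.002,0.077,0,0,0,16,-0.1555,-0.002,0.077,0,0,0,24,-0.1555,-0.002,0.077,0,0,0,32,-0.1555,-0.002,0.077,0,0,0,40,-0.1555,-0.002,0.077,0,0,0,48,-0.1555,-0.002,0.077,0,0,0,56,-0.1555,-0.002,0.077,0,0,0,60,-0.1555,-0.002,0.077,0,0,0,60,-0.1555,-0.002,0.077,0]
  squeeze: 60

```text
clock: 13.1
position: [0.576, 0.1995, 0.0949]
ee_rot: [0.423, 0.906, 0.004, 0.001]
ft_force: [7.1, 14.6, -5.0]
grip_width: 0.155
grasp_force: 58.7
```

```bash
python3 - <<'E'
from look import *
x=R.as_matrix()[:,0];print('yaw off',np.degrees(np.arctan2(x[1],x[0]))-BY-180,o['torque'].round(2))
E
```

```text
tcp [0.576  0.1995 0.0949] bed [0.0369 0.3782] 0.15452151353221913 [ 7.1 14.6 -5. ] 13.1
yaw off -59.801493470124385 [ 2.66 -1.08  0.01]
```

>>> play_rows:
  plan: [0,0,0,0,0,0,0.6,0,0,0,0,0,0,0.6,0,0,0,0,0,0,0.6,0,0,0,0,0,-0.03,0.6,0,0,0,0,0,-0.08,0.6,0,0,0,0,0,-0.1,0.3,0,0,-10,0,0,-0.1,0,0,0,-20,0,0,-0.1,0,0,0,-30,0,0,-0.1,0,0,0,-40,0,0,-0.1,0,0,0,-50,0,0,-0.1,0,0,0,-60,0,0,-0.1,0,0,0,-64,0,0,-0.1,0,0,0,-64,0,0,-0.1,0]

```text
clock: 14.85
position: [0.575, 0.1934, 0.1934]
ee_rot: [-0.119, 0.993, 0.0, -0.0]
ft_force: [0.5, 0.3, 0.3]
grip_width: 0.001
grasp_force: 0.0
```

```bash
sed -i 's/AX=np.array(\[.577,.195\])/AX=np.array([.5765,.199])/; s/BED=np.array(\[.5736,-.1805\])/BED=np.array([.5736,-.1785])/' h.py
python3 - <<'E'
from look import *
s=viewer.camera('side');t=viewer.camera('top');cv2.imwrite('pics/t1.png',t[:,:,::-1])
for q in bedplates(t): print(q)
cv2.imwrite('pics/i.png',np.hstack([cv2.resize(t[140:250,205:325,::-1],(400,366)),cv2.resize(s[195:315,225:365,::-1],(400,343),interpolation=cv2.INTER_CUBIC)[:366].copy() if 0 else cv2.resize(s[195:315,225:365,::-1],(400,366))]))
print(goto(bedw(.07,.033),.12,180+DY),bedw(.07,.033))
E
```

```text
tcp [0.575  0.1934 0.1934] bed [0.0351 0.3702] 0.0005114554502840512 [0.5 0.3 0.3] 14.85
(array([ 0.003, -0.103]), array([0.1074, 0.0477]), 0.7, 401.0)
(array([-0.0134, -0.036 ]), array([0.0475, 0.1073]), 89.1, 402.5)
(array([-0.0216,  0.0282]), array([0.1074, 0.0482]), 0.2, 407.5)
(array([-0.071 ,  0.1278]), array([0., 0.]), 0.0, 0.0)
(array([ 0. , -0. ,  8.4]), array([ 0.0145, -0.3389,  0.0733])) [ 0.64032103 -0.13929153]
```

View pics/i.png

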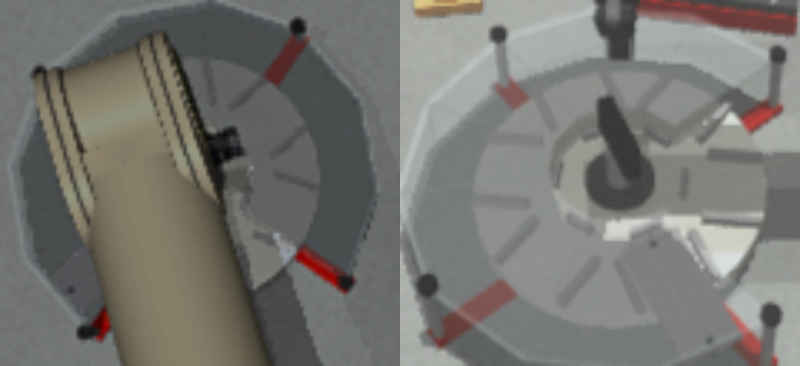

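The blank has indexed clockwise and lies between rails under the guard, at right crop (675,290). The nest at the gap (right crop (730,185)) is empty. Next is the second blank.

>>> play_rows:
  plan: [0,0,3,0.005,-0.06,0,0,0,0,8.4,0.01,-0.12,0,0,0,0,8.4,0.015,-0.18,0,0,0,0,8.4,0.018,-0.24,0,0,0,0,8.4,0.0194,-0.3,0,0,0,0,8.4,0.0194,-0.338,0,0,0,0,8.4,0.0194,-0.338,0.05,0,0,0,8.4,0.0194,-0.338,0.1,0,0,0,8.4,0.0194,-0.338,0.135,0,0,0,8.4,0.0194,-0.338,0.147,0,0,0,8.4,0.0194,-0.338,0.147,0,0,0,8.4,0.032,-0.3365,0.147,0,0,0,8.4,0.044,-0.3345,0.147,0,0,0,8.4,0.056,-0.333,0.147,0,0,0,8.4,0.068,-0.331,0.147,0,0,0,8.4,0.079,-0.3295,0.147,0,0,0,8.4,0.087,-0.328,0.147,0,0,0,8.4,0.092,-0.3275,0.147,0,0,0,8.4,0.092,-0.3275,0.147,0,0,0,8.4,0.092,-0.3275,0.147,0]

```text
clock: 17.45
position: [0.563, -0.1463, 0.0466]
ee_rot: [-0.046, 0.999, 0.0, 0.0]
ft_force: [0.5, 0.6, 6.4]
grip_width: -0.0
grasp_force: 2.8
```

```bash
cat > ov.py <<'E'
from look import *
# side view is biased +8mm in y; report front edge of the bright/pale plate beyond the bed front, by channel
import sys
print('force',o['ft_force'].round(1))
print(goto(bedw(-.112,float(sys.argv[1])),.028,180+DY))
E
python3 ov.py .033
```

```text
tcp [ 0.563  -0.1463  0.0466] bed [-0.0076  0.033 ] -1.4549485889462392e-05 [0.5 0.6 6.4] 17.45
force [0.5 0.6 6.4]
(array([0. , 0. , 0.1]), array([1.044e-01, 1.000e-04, 1.860e-02]))
```

>>> play_rows:
  plan: [0,0,0,-0.004,0,-0.05,0,0,0,0,-0.004,0.02,-0.1,0,0,0,0,0.02,0.07,-0.12,0.5,0,0,0,0.04,0.12,-0.12,1,0,0,0,0.06,0.17,-0.12,1,0,0,0,0.06,0.17,-0.12,1,0,0,0,0.06,0.17,-0.12,1]

```text
clock: 18.32
position: [0.4872, 0.0169, 0.1659]
ee_rot: [-0.046, 0.999, -0.0, -0.001]
ft_force: [-0.2, -0.7, 0.1]
grip_width: 0.999
grasp_force: 0.0
```

```bash
python3 - <<'E'
from look import *
t=viewer.camera('top');cv2.imwrite('pics/t2.png',t[:,:,::-1])
s=viewer.camera('side');cv2.imwrite('pics/s2.png',s[:,:,::-1])
for q in bedplates(t): print(q)
E
```

```text
tcp [0.4872 0.0169 0.1659] bed [-0.0683  0.2025] 0.9994140404936533 [-0.2 -0.7  0.1] 18.325
(array([ 0.003, -0.103]), array([0.1074, 0.0477]), 0.7, 401.0)
(array([-0.0134, -0.0362]), array([0.0479, 0.1073]), 89.2, 403.5)
(array([-0.0731,  0.0269]), array([0.1076, 0.0478]), 1.7, 406.5)
(array([-0.1284,  0.1277]), array([0.    , 0.0067]), 83.3, 0.0)
```

```bash
sed -i 's/-.1785/-.1765/' h.py; python3 - <<'E'
from h import *
print(goto(bedw(-.113,.031),.1,180+DY+1),goto(bedw(-.113,.031),.0275,180+DY+1))
E
```

```text
(array([-0., -0., -1.]), array([ 0.0448, -0.1687,  0.0661])) (array([-0., -0., -1.]), array([ 0.0447, -0.1686,  0.1386]))
```

>>> play_rows:
  plan: [0,0,-1,0.045,-0.06,0,1,0,0,-1,0.045,-0.12,0,1,0,0,-1,0.045,-0.1685,0.01,1,0,0,-1,0.045,-0.1685,0.05,1,0,0,-1,0.045,-0.1685,0.09,1,0,0,-1,0.045,-0.1685,0.125,1,0,0,-1,0.045,-0.1685,0.138,1,0,0,-1,0.045,-0.1685,0.138,1,0,0,-1,0.045,-0.1685,0.138,0.4,0,0,-1,0.045,-0.1685,0.138,0.4,0,0,-1,0.045,-0.1685,0.138,0.4,0,0,-1,0.045,-0.1685,0.138,0.4,0,0,-1,0.045,-0.1685,0.138,0.4,0,0,-1,0.045,-0.1685,0.138,0.4]
  squeeze: 80

```text
clock: 20.18
position: [0.4593, -0.1547, 0.0297]
ee_rot: [-0.055, 0.998, 0.0, 0.001]
ft_force: [-3.7, -0.0, 10.6]
grip_width: 0.563
grasp_force: 78.6
```

```bash
python3 - <<'E'
from look import *
print(goto(nw(.0425,.0),.13,180+BY),goto(nw(.0425,.0),.0375,180+BY))
E
```

```text
tcp [ 0.4593 -0.1547  0.0297] bed [-0.1119  0.0321] 0.5632458763146421 [-3.7 -0.  10.6] 20.175
(array([-0. ,  0.1, -3.4]), array([ 0.0017,  0.3293, -0.1004])) (array([-0. ,  0.1, -3.4]), array([ 0.0019,  0.3293, -0.0079]))
```

>>> play_rows:
  plan: [0,0,0,0,0,-0.04,0.4,0,0,0,0,0,-0.09,0.4,0,0,-3.4,0,0.05,-0.12,0.4,0,0,-3.4,0,0.11,-0.12,0.4,0,0,-3.4,0.001,0.17,-0.12,0.4,0,0,-3.4,0.002,0.23,-0.12,0.4,0,0,-3.4,0.002,0.29,-0.12,0.4,0,0,-3.4,0.002,0.328,-0.12,0.4,0,0,-3.4,0.002,0.328,-0.09,0.4,0,0,-3.4,0.002,0.328,-0.055,0.4,0,0,-3.4,0.002,0.328,-0.035,0.4,0,0,-3.4,0.002,0.328,-0.025,0.4,0,0,-3.4,0.002,0.328,-0.02,0.4,0,0,-3.4,0.002,0.328,-0.015,0.4,0,0,-3.4,0.002,0.328,-0.01,0.4,0,0,-3.4,0.002,0.328,-0.01,0.4]

```text
clock: 22.18
position: [0.4213, 0.1723, 0.0389]
ee_rot: [-0.085, 0.996, 0.001, 0.001]
ft_force: [0.2, 2.0, 3.8]
grip_width: 0.564
grasp_force: 80.6
```

```bash
python3 - <<'E'
from look import *
print(o['torque'].round(2),rot(-BY)@(p[:2]-AX),goto(nw(.0425,-.0005),.0375,180+BY))
cv2.imwrite('pics/j.png',viewer.camera('side')[:,:,::-1])
E
```

```text
tcp [0.4213 0.1723 0.0389] bed [-0.12    0.3612] 0.5639425109330888 [0.2 2.  3.8] 22.175
[ 0.45 -0.49  0.29] [-1.57436691e-01 -1.49927276e-04] (array([0.1, 0.1, 0. ]), array([ 0.0001, -0.0004,  0.0014]))
```

>>> play_rows:
  plan: [0,0,0,0,0,0,0.8,0,0,0,0,0,0,0.8,0,0,0,0,0,0,0.8,0,0,0,0,0,0,0.8,0,0,0,0.001,0,-0.04,0.8,0,0,0,0.001,0,-0.09,0.8,0,0,10,-0.02,0,-0.135,0.8,0,0,20,-0.07,0,-0.135,0.8,0,0,30,-0.12,0,-0.135,0.8,0,0,40,-0.155,0,-0.135,0.8,0,0,50,-0.157,0,-0.135,0.8,0,0,60,-0.157,0,-0.135,0.8,0,0,60,-0.157,0,-0.135,0.8,0,0,60,-0.157,0,-0.135,0.8]

```text
clock: 23.98
position: [0.575, 0.1979, 0.1732]
ee_rot: [0.423, 0.906, -0.0, -0.0]
ft_force: [-0.2, -0.4, 0.3]
grip_width: 0.802
grasp_force: 0.0
```

```bash
python3 - <<'E'
from look import *
print(goto(AX,.097,180+BY-60))
s=viewer.camera('side');t=viewer.camera('top')
cv2.imwrite('pics/k.png',np.hstack([cv2.resize(t[140:250,205:325,::-1],(400,366)),cv2.resize(s[195:315,225:365,::-1],(400,366),interpolation=cv2.INTER_CUBIC)]))
E
```

```text
tcp [0.575  0.1979 0.1732] bed [0.0354 0.3727] 0.8021061983064581 [-0.2 -0.4  0.3] 23.975
(array([-0. , -0. ,  0.2]), array([-0.0001,  0.0018,  0.0762]))
```

View pics/k.png

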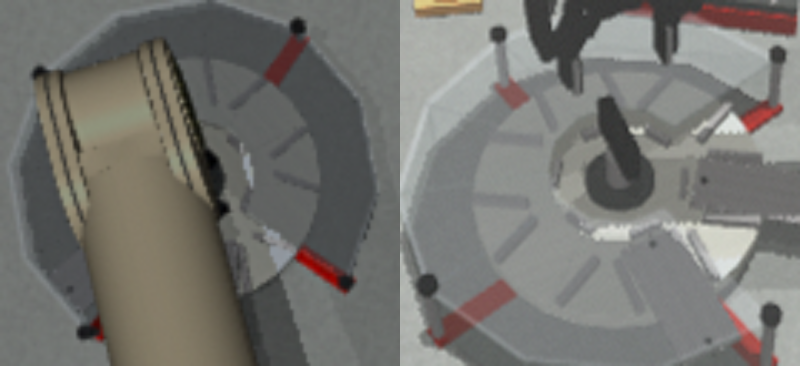

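The second blank lies between the rails at the gap, right crop (750,185), and the first is still in its nest at (675,290). I pinch the knob and index.

>>> play_rows:
  plan: [0,0,0,0,0.002,0.03,0.8,0,0,0,0,0.002,0.06,0.8,0,0,0,0,0.002,0.077,0.4,0,0,0,0,0.002,0.077,0,0,0,0,0,0.002,0.077,0,0,0,0,0,0.002,0.077,0,0,0,0,0,0.002,0.077,0,0,0,8,0,0.002,0.077,0,0,0,16,0,0.002,0.077,0,0,0,24,0,0.002,0.077,0,0,0,32,0,0.002,0.077,0,0,0,40,0,0.002,0.077,0,0,0,48,0,0.002,0.077,0,0,0,56,0,0.002,0.077,0,0,0,60,0,0.002,0.077,0,0,0,60,0,0.002,0.077,0,0,0,60,0,0.002,0.077,0]
  squeeze: 60

```text
clock: 26.2
position: [0.5784, 0.1991, 0.0976]
ee_rot: [0.821, 0.571, 0.002, 0.001]
ft_force: [5.1, -1.2, -4.5]
grip_width: 0.147
grasp_force: 59.9
```

>>> play_rows:
  plan: [0,0,0,0,0,0,0.6,0,0,0,0,0,0,0.6,0,0,0,0,0,0,0.6,0,0,0,0,0,-0.04,0.6,0,0,0,0,0,-0.09,0.6,0,0,-10,0,0,-0.1,0.3,0,0,-20,0,0,-0.1,0,0,0,-30,0,0,-0.1,0,0,0,-40,0,0,-0.1,0,0,0,-50,0,0,-0.1,0,0,0,-60,0,0,-0.1,0,0,0,-70,0,0,-0.1,0,0,0,-80,0,0,-0.1,0,0,0,-90,0,0,-0.1,0,0,0,-100,0,0,-0.1,0,0,0,-110,0,0,-0.1,0,0,0,-115.5,0,0,-0.1,0,0,0,-115.5,0,0,-0.1,0]

```text
clock: 28.45
position: [0.5767, 0.1991, 0.1964]
ee_rot: [-0.045, 0.999, 0.0, 0.0]
ft_force: [0.6, -0.2, -0.6]
grip_width: -0.002
grasp_force: 0.0
```

```bash
python3 - <<'E'
from look import *
t=viewer.camera('top');cv2.imwrite('pics/t3.png',t[:,:,::-1])
cv2.imwrite('pics/s3.png',viewer.camera('side')[:,:,::-1])
for q in bedplates(t): print(q)
print(goto(bedw(.075,-.033),.046,180+DY),goto(bedw(-.008,-.033),.046,180+DY))
E
```

```text
tcp [0.5767 0.1991 0.1964] bed [0.0372 0.3738] -0.0023341177289649476 [ 0.6 -0.2 -0.6] 28.45
(array([ 0.0029, -0.105 ]), array([0.1074, 0.0477]), 0.7, 400.0)
(array([-0.0137, -0.0382]), array([0.0477, 0.1074]), 88.9, 403.5)
(array([-0.0683,  0.061 ]), array([0., 0.]), 0.0, 0.0)
(array([-0.0712,  0.1258]), array([0., 0.]), 0.0, 0.0)
(array([ 0. , -0. , -0.1]), array([-0.0389, -0.4067,  0.1503])) (array([ 0. , -0. , -0.1]), array([ 0.0441, -0.4069,  0.1503]))
```

>>> play_rows:
  plan: [0,0,0,-0.01,-0.06,0,0,0,0,0,-0.02,-0.12,0,0,0,0,0,-0.034,-0.18,0,0,0,0,0,-0.034,-0.24,0,0,0,0,0,-0.034,-0.3,0,0,0,0,0,-0.034,-0.36,0,0,0,0,0,-0.034,-0.406,0.01,0,0,0,0,-0.034,-0.407,0.06,0,0,0,0,-0.034,-0.407,0.11,0,0,0,0,-0.034,-0.407,0.14,0,0,0,0,-0.034,-0.407,0.15,0,0,0,0,-0.034,-0.407,0.15,0,0,0,0,-0.021,-0.407,0.15,0,0,0,0,-0.008,-0.407,0.15,0,0,0,0,0.005,-0.407,0.15,0,0,0,0,0.018,-0.407,0.15,0,0,0,0,0.031,-0.407,0.15,0,0,0,0,0.039,-0.407,0.15,0,0,0,0,0.044,-0.407,0.15,0,0,0,0,0.044,-0.407,0.15,0]

```text
clock: 31.05
position: [0.5695, -0.2104, 0.0469]
ee_rot: [-0.045, 0.999, -0.0, 0.0]
ft_force: [1.3, -0.3, 5.5]
grip_width: 0.004
grasp_force: 2.5
```

>>> play_rows:
  plan: [0,0,0,-0.004,0,-0.05,0,0,0,0,-0.004,0.02,-0.1,0,0,0,0,0.02,0.07,-0.12,0.5,0,0,0,0.04,0.12,-0.12,1,0,0,0,0.06,0.17,-0.12,1,0,0,0,0.06,0.17,-0.12,1,0,0,0,0.06,0.17,-0.12,1]

```text
clock: 31.92
position: [0.4941, -0.0469, 0.166]
ee_rot: [-0.045, 0.999, -0.0, -0.0]
ft_force: [-0.5, -1.0, -0.6]
grip_width: 1.002
grasp_force: 0.0
```

```bash
python3 - <<'E'
from look import *
t=viewer.camera('top');cv2.imwrite('pics/t4.png',t[:,:,::-1])
for q in bedplates(t): print(q)
print(goto(bedw(-.113,-.033),.1,180+DY),goto(bedw(-.113,-.033),.0275,180+DY))
E
```

```text
tcp [ 0.4941 -0.0469  0.166 ] bed [-0.0675  0.1363] 1.0020189267183637 [-0.5 -1.  -0.6] 31.925
(array([ 0.0029, -0.105 ]), array([0.1074, 0.0477]), 0.7, 400.0)
(array([-0.0726, -0.0401]), array([0.1081, 0.0474]), 1.7, 395.0)
(array([-0.0689,  0.0543]), array([0.0068, 0.1146]), 83.1, 58.0)
(array([-0.0351,  0.0995]), array([0.064 , 0.0439]), 83.6, 214.5)
(array([-0. , -0. , -0.1]), array([ 0.0455, -0.1687,  0.0661])) (array([-0. , -0. , -0.1]), array([ 0.0455, -0.1687,  0.1386]))
```

>>> play_rows:
  plan: [0,0,-1,0.045,-0.06,0,1,0,0,-1,0.045,-0.12,0,1,0,0,-1,0.045,-0.1695,0.01,1,0,0,-1,0.045,-0.1695,0.05,1,0,0,-1,0.045,-0.1695,0.09,1,0,0,-1,0.045,-0.1695,0.125,1,0,0,-1,0.045,-0.1695,0.138,1,0,0,-1,0.045,-0.1695,0.138,1,0,0,-1,0.045,-0.1695,0.138,0.4,0,0,-1,0.045,-0.1695,0.138,0.4,0,0,-1,0.045,-0.1695,0.138,0.4,0,0,-1,0.045,-0.1695,0.138,0.4,0,0,-1,0.045,-0.1695,0.138,0.4,0,0,-1,0.045,-0.1695,0.138,0.4]
  squeeze: 80

```text
clock: 33.72
position: [0.466, -0.2196, 0.0298]
ee_rot: [-0.054, 0.999, -0.0, 0.001]
ft_force: [-4.2, 0.7, 10.6]
grip_width: 0.567
grasp_force: 78.6
```

```bash
python3 - <<'E'
from look import *
print(goto(nw(.0425,-.0005),.13,180+BY),goto(nw(.0425,-.0005),.0395,180+BY))
E
```

```text
tcp [ 0.466  -0.2196  0.0298] bed [-0.1111 -0.0332] 0.5671262725988285 [-4.2  0.7 10.6] 33.725
(array([-0. ,  0.1, -3.5]), array([ 0.002 ,  0.3941, -0.1004])) (array([-0. ,  0.1, -3.5]), array([ 0.0022,  0.3941, -0.0099]))
```

>>> play_rows:
  plan: [0,0,0,0,0,-0.04,0.4,0,0,0,0,0,-0.09,0.4,0,0,-3.5,0,0.05,-0.12,0.4,0,0,-3.5,0,0.11,-0.12,0.4,0,0,-3.5,0.001,0.17,-0.12,0.4,0,0,-3.5,0.002,0.23,-0.12,0.4,0,0,-3.5,0.002,0.29,-0.12,0.4,0,0,-3.5,0.002,0.35,-0.12,0.4,0,0,-3.5,0.002,0.394,-0.12,0.4,0,0,-3.5,0.002,0.394,-0.09,0.4,0,0,-3.5,0.002,0.394,-0.055,0.4,0,0,-3.5,0.002,0.394,-0.035,0.4,0,0,-3.5,0.002,0.394,-0.025,0.4,0,0,-3.5,0.002,0.394,-0.02,0.4,0,0,-3.5,0.002,0.394,-0.015,0.4,0,0,-3.5,0.002,0.394,-0.01,0.4,0,0,-3.5,0.002,0.394,-0.01,0.4]

```text
clock: 35.85
position: [0.4215, 0.1731, 0.0389]
ee_rot: [-0.085, 0.996, 0.001, 0.001]
ft_force: [0.3, 2.4, 4.3]
grip_width: 0.561
grasp_force: 80.7
```

```bash
python3 - <<'E'
from look import *
print(o['torque'].round(2),rot(-BY)@(p[:2]-AX))
E
```

```text
tcp [0.4215 0.1731 0.0389] bed [-0.1198  0.3619] 0.5612059773660887 [0.3 2.4 4.3] 35.85
[ 0.37 -0.34  0.26] [-0.15715932  0.00057689]
```

>>> play_rows:
  plan: [0,0,0,0,0,0,0.8,0,0,0,0,0,0,0.8,0,0,0,0,0,0,0.8,0,0,0,0,0,0,0.8,0,0,0,0.001,0,-0.04,0.8,0,0,0,0.001,0,-0.09,0.8,0,0,-10,-0.02,0,-0.135,0.8,0,0,-20,-0.07,0,-0.135,0.8,0,0,-30,-0.12,0,-0.135,0.8,0,0,-40,-0.155,0,-0.135,0.8,0,0,-50,-0.157,0,-0.135,0.8,0,0,-60,-0.157,0,-0.135,0.8,0,0,-60,-0.157,0,-0.135,0.8,0,0,-60,-0.157,0,-0.135,0.8]

```text
clock: 37.6
position: [0.5753, 0.1987, 0.1733]
ee_rot: [-0.57, 0.822, 0.0, 0.0]
ft_force: [-1.0, -0.5, -0.1]
grip_width: 0.8
grasp_force: 0.0
```

```bash
python3 - <<'E'
from look import *
print(goto(AX,.097,180+BY+60),o['joint_pos'].round(2))
cv2.imwrite('pics/s5.png',viewer.camera('side')[:,:,::-1])
t=viewer.camera('top')
for q in bedplates(t): print(q)
E
```

```text
tcp [0.5753 0.1987 0.1733] bed [0.0357 0.3735] 0.8000607145088645 [-1.  -0.5 -0.1] 37.6
(array([ 0. ,  0. , -0.2]), array([-0.0006, -0.001 ,  0.0763])) [-0.54  0.34  0.17  1.61 -0.06  1.2   2.42]
(array([ 0.0029, -0.105 ]), array([0.1074, 0.0477]), 0.7, 400.0)
(array([-0.0692, -0.0068]), array([0., 0.]), 0.0, 0.0)
(array([-0.0683,  0.061 ]), array([0., 0.]), 0.0, 0.0)
(array([-0.0712,  0.1258]), array([0., 0.]), 0.0, 0.0)
```

>>> play_rows:
  plan: [0,0,0,0,0,0.03,0.8,0,0,0,0,0,0.06,0.8,0,0,0,0,0,0.077,0.4,0,0,0,0,0,0.077,0,0,0,0,0,0,0.077,0,0,0,0,0,0,0.077,0,0,0,0,0,0,0.077,0,0,0,8,0,0,0.077,0,0,0,16,0,0,0.077,0,0,0,24,0,0,0.077,0,0,0,32,0,0,0.077,0,0,0,40,0,0,0.077,0,0,0,48,0,0,0.077,0,0,0,56,0,0,0.077,0,0,0,60,0,0,0.077,0,0,0,60,0,0,0.077,0,0,0,60,0,0,0.077,0]
  squeeze: 60

```text
clock: 39.83
position: [0.5785, 0.1976, 0.0979]
ee_rot: [-0.083, 0.997, -0.0, 0.003]
ft_force: [12.2, -2.4, -8.6]
grip_width: 0.148
grasp_force: 59.6
```

>>> play_rows:
  plan: [0,0,0,0,0,0,0.6,0,0,0,0,0,0,0.6,0,0,0,0,0,0,0.6,0,0,0,0,0,-0.04,0.6,0,0,0,0,0,-0.09,0.6,0,0,4.5,0,0,-0.1,0.3,0,0,4.5,0,0,-0.1,0,0,0,4.5,0,0,-0.1,0,0,0,4.5,0,0,-0.1,0]

```text
clock: 40.95
position: [0.5749, 0.1986, 0.1952]
ee_rot: [-0.046, 0.999, -0.0, -0.001]
ft_force: [0.2, -0.3, 0.2]
grip_width: -0.005
grasp_force: 0.0
```

```bash
python3 - <<'E'
from look import *
s=viewer.camera('side');t=viewer.camera('top')
for q in bedplates(t): print(q)
cv2.imwrite('pics/m.png',cv2.resize(s[195:315,225:365,::-1],(640,548),interpolation=cv2.INTER_CUBIC))
print(goto(bedw(.085,-.099),.046,180+DY),goto(bedw(-.0075,-.099),.046,180+DY))
E
```

```text
tcp [0.5749 0.1986 0.1952] bed [0.0353 0.3735] -0.004971197787079506 [ 0.2 -0.3  0.2] 40.95
(array([ 0.0029, -0.105 ]), array([0.1074, 0.0477]), 0.7, 400.0)
(array([-0.0692, -0.0068]), array([0., 0.]), 0.0, 0.0)
(array([-0.0683,  0.061 ]), array([0., 0.]), 0.0, 0.0)
(array([-0.0712,  0.1258]), array([0., 0.]), 0.0, 0.0)
(array([-0. , -0.1,  0. ]), array([-0.0494, -0.4724,  0.1497])) (array([-0. , -0.1,  0. ]), array([ 0.0431, -0.4724,  0.1498]))
```

View pics/m.png

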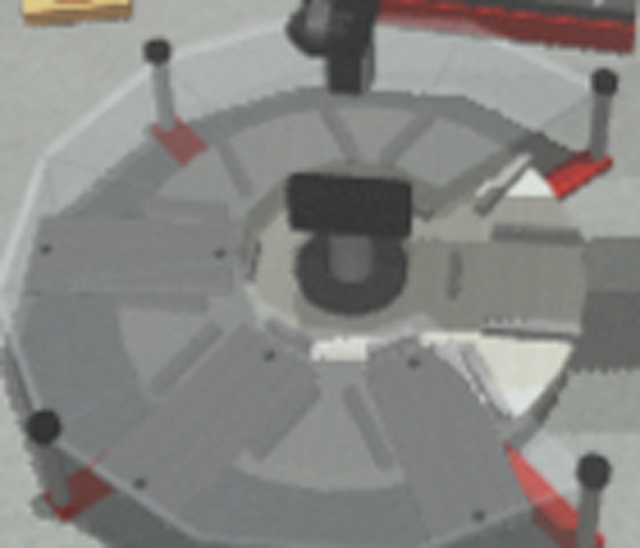

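The side view shows three blanks lying in nests under the guard at (130,255), (210,420) and (445,430). The nest at the gap (520,280) is empty. Last blank.

>>> play_rows:
  plan: [0,0,0,-0.01,-0.06,0,0,0,0,0,-0.02,-0.12,0,0,0,0,0,-0.03,-0.18,0,0,0,0,0,-0.04,-0.24,0,0,0,0,0,-0.049,-0.3,0,0,0,0,0,-0.049,-0.36,0,0,0,0,0,-0.049,-0.42,0,0,0,0,0,-0.049,-0.472,0.01,0,0,0,0,-0.049,-0.472,0.06,0,0,0,0,-0.049,-0.472,0.11,0,0,0,0,-0.049,-0.472,0.14,0,0,0,0,-0.049,-0.472,0.15,0,0,0,0,-0.049,-0.472,0.15,0,0,0,0,-0.036,-0.472,0.15,0,0,0,0,-0.023,-0.472,0.15,0,0,0,0,-0.01,-0.472,0.15,0,0,0,0,0.003,-0.472,0.15,0]

```text
clock: 43.18
position: [0.6151, -0.2718, 0.0472]
ee_rot: [-0.045, 0.999, -0.0, 0.001]
ft_force: [3.5, 1.0, 3.4]
grip_width: -0.001
grasp_force: 2.2
```

```bash
python3 - <<'E'
from look import *
print(goto(bedw(-.0075,-.099),.046,180+DY))
E
```

```text
tcp [ 0.6151 -0.2718  0.0472] bed [ 0.0327 -0.0986] -0.0011611942163437183 [3.5 1.  3.4] 43.175
(array([-0. ,  0.1, -0. ]), array([ 0.0402, -0.0004,  0.0011]))
```

>>> play_rows:
  plan: [0,0,0,0.013,0,0,0,0,0,0,0.025,0,0,0,0,0,0,0.035,0,0,0,0,0,0,0.04,0,0,0,0,0,0,0.04,0,0,0,0,0,0,0.036,0,-0.05,0,0,0,0,0.036,0.02,-0.1,0,0,0,0,0.06,0.07,-0.12,0.5,0,0,0,0.08,0.12,-0.12,1,0,0,0,0.1,0.17,-0.12,1,0,0,0,0.1,0.17,-0.12,1,0,0,0,0.1,0.17,-0.12,1]

```text
clock: 44.68
position: [0.4996, -0.1118, 0.1661]
ee_rot: [-0.045, 0.999, 0.0, -0.0]
ft_force: [0.2, 0.5, -0.5]
grip_width: 0.997
grasp_force: 0.0
```

```bash
python3 - <<'E'
from look import *
t=viewer.camera('top')
for q in bedplates(t)[:2]: print(q)
print(goto(bedw(-.113,-.099),.0275,180+DY+1))
E
```

```text
tcp [ 0.4996 -0.1118  0.1661] bed [-0.0678  0.0711] 0.9972936794913138 [ 0.2  0.5 -0.5] 44.675
(array([-0.0729, -0.1067]), array([0.1079, 0.0479]), 3.0, 397.0)
(array([-0.0532, -0.0155]), array([0.0338, 0.074 ]), 82.8, 121.5)
(array([-0. , -0. , -1.1]), array([ 0.0451, -0.1695,  0.1387]))
```

>>> play_rows:
  plan: [0,0,-2,0.045,-0.06,0,1,0,0,-2,0.045,-0.12,0,1,0,0,-2,0.045,-0.171,0.01,1,0,0,-2,0.045,-0.171,0.05,1,0,0,-2,0.045,-0.171,0.09,1,0,0,-2,0.045,-0.171,0.125,1,0,0,-2,0.045,-0.171,0.138,1,0,0,-2,0.045,-0.171,0.138,1,0,0,-2,0.045,-0.171,0.138,0.4,0,0,-2,0.045,-0.171,0.138,0.4,0,0,-2,0.045,-0.171,0.138,0.4,0,0,-2,0.045,-0.171,0.138,0.4,0,0,-2,0.045,-0.171,0.138,0.4,0,0,-2,0.045,-0.171,0.138,0.4]
  squeeze: 80

```text
clock: 46.48
position: [0.4716, -0.2863, 0.0298]
ee_rot: [-0.063, 0.998, -0.0, 0.001]
ft_force: [-2.9, 0.7, 9.7]
grip_width: 0.561
grasp_force: 78.5
```

```bash
python3 - <<'E'
from look import *
print(goto(nw(.0425,-.0005),.0395,180+BY))
E
```

```text
tcp [ 0.4716 -0.2863  0.0298] bed [-0.1115 -0.1001] 0.5613173349063965 [-2.9  0.7  9.7] 46.475
(array([-0. ,  0.1, -2.5]), array([-0.0075,  0.4609, -0.01  ]))
```

>>> play_rows:
  plan: [0,0,0,0,0,-0.04,0.4,0,0,0,0,0,-0.09,0.4,0,0,-2.5,0,0.05,-0.12,0.4,0,0,-2.5,0,0.11,-0.12,0.4,0,0,-2.5,-0.002,0.17,-0.12,0.4,0,0,-2.5,-0.004,0.23,-0.12,0.4,0,0,-2.5,-0.006,0.29,-0.12,0.4,0,0,-2.5,-0.0075,0.35,-0.12,0.4,0,0,-2.5,-0.0075,0.41,-0.12,0.4,0,0,-2.5,-0.0075,0.4605,-0.12,0.4,0,0,-2.5,-0.0075,0.4605,-0.09,0.4,0,0,-2.5,-0.0075,0.4605,-0.055,0.4,0,0,-2.5,-0.0075,0.4605,-0.035,0.4,0,0,-2.5,-0.0075,0.4605,-0.025,0.4,0,0,-2.5,-0.0075,0.4605,-0.02,0.4,0,0,-2.5,-0.0075,0.4605,-0.015,0.4,0,0,-2.5,-0.0075,0.4605,-0.01,0.4,0,0,-2.5,-0.0075,0.4605,-0.01,0.4]

```text
clock: 48.72
position: [0.4215, 0.1729, 0.0389]
ee_rot: [-0.085, 0.996, 0.001, 0.001]
ft_force: [1.5, 2.4, 3.0]
grip_width: 0.563
grasp_force: 80.4
```

```bash
python3 - <<'E'
from look import *
print(o['torque'].round(2),rot(-BY)@(p[:2]-AX))
E
```

```text
tcp [0.4215 0.1729 0.0389] bed [-0.1198  0.3618] 0.5632988365962811 [1.5 2.4 3. ] 48.725
[ 0.42 -0.47  0.24] [-0.15717221  0.00041587]
```

Same signature as before, so I release. The knob is now at 0 (−180), so I pinch it with the tool unrotated and turn +60 about the tool's z.

>>> play_rows:
  plan: [0,0,0,0,0,0,0.8,0,0,0,0,0,0,0.8,0,0,0,0,0,0,0.8,0,0,0,0,0,0,0.8,0,0,0,0.001,0,-0.04,0.8,0,0,0,0.001,0,-0.09,0.8,0,0,0,-0.02,0,-0.135,0.8,0,0,0,-0.07,0,-0.135,0.8,0,0,0,-0.12,0,-0.135,0.8,0,0,0,-0.157,0,-0.135,0.8,0,0,0,-0.157,0,-0.135,0.8,0,0,0,-0.157,0,-0.135,0.8]

```text
clock: 50.22
position: [0.5747, 0.1983, 0.1729]
ee_rot: [-0.084, 0.996, -0.0, -0.001]
ft_force: [0.3, 0.3, 0.1]
grip_width: 0.8
grasp_force: 0.0
```

```bash
python3 - <<'E'
from look import *
print(goto(AX,.097,180+BY))
s=viewer.camera('side');cv2.imwrite('pics/n.png',s[:,:,::-1])
E
```

```text
tcp [0.5747 0.1983 0.1729] bed [0.035  0.3732] 0.7996028189066562 [0.3 0.3 0.1] 50.225
(array([-0. , -0.1, -0. ]), array([-0.002 ,  0.0004,  0.0759]))
```

>>> play_rows:
  plan: [0,0,0,-0.002,0,0.03,0.8,0,0,0,-0.002,0,0.06,0.8,0,0,0,-0.002,0,0.077,0.4,0,0,0,-0.002,0,0.077,0,0,0,0,-0.002,0,0.077,0,0,0,0,-0.002,0,0.077,0,0,0,0,-0.002,0,0.077,0,0,0,8,-0.002,0,0.077,0,0,0,16,-0.002,0,0.077,0,0,0,24,-0.002,0,0.077,0,0,0,32,-0.002,0,0.077,0,0,0,40,-0.002,0,0.077,0,0,0,48,-0.002,0,0.077,0,0,0,56,-0.002,0,0.077,0,0,0,60,-0.002,0,0.077,0,0,0,60,-0.002,0,0.077,0,0,0,60,-0.002,0,0.077,0]
  squeeze: 60

```text
clock: 52.4
position: [0.578, 0.1974, 0.0977]
ee_rot: [0.426, 0.905, -0.0, 0.001]
ft_force: [-2.6, -6.0, 2.8]
grip_width: 0.151
grasp_force: 61.4
```

>>> play_rows:
  plan: [0,0,0,0,0,0,0.6,0,0,0,0,0,0,0.6,0,0,0,0,0,0,0.6,0,0,0,0,0,-0.04,0.6,0,0,0,0,0,-0.09,0.6,0,0,0,0,0,-0.14,0.6,0,0,0,0,0,-0.18,0.6,0,0,0,0,0,-0.2,0.6,0,0,0,0,0,-0.2,0.6,0,0,0,0,0,-0.2,0.6]

```text
clock: 53.65
position: [0.5769, 0.1989, 0.295]
ee_rot: [0.425, 0.905, -0.001, -0.001]
ft_force: [-0.0, 1.5, -0.2]
grip_width: 0.599
grasp_force: 0.0
```

```bash
python3 - <<'E'
from look import *
s=viewer.camera('side')
cv2.imwrite('pics/z.png',cv2.resize(s[110:320,225:400,::-1],None,fx=2.8,fy=2.8,interpolation=cv2.INTER_CUBIC))
E
```

```text
tcp [0.5769 0.1989 0.295 ] bed [0.0373 0.3736] 0.5990690915420533 [-0.   1.5 -0.2] 53.65
```

View pics/z.png

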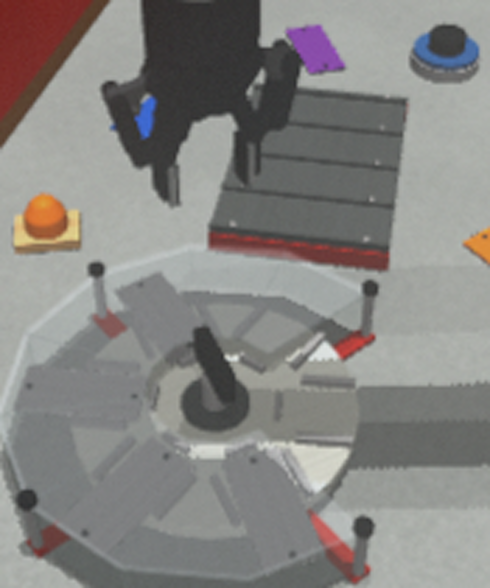

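The bed is empty. Four blanks lie in nests under the guard, at (155,310), (85,390), (135,495) and (270,505). The nest at the gap (315,405) is empty, and the gripper is clear.

```bash
python3 -c "
from workcell import manip
print(manip.hand_in())"
```

```text
the job is handed in; nothing more can be done
None
```

All four blanks lie in their own nests under the guard, an empty nest stands at the gap, the ink cup and bottle were not touched, and the job was handed in at about 54 s (no verdict was returned).

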